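# Take the dial padlock off the gauge chest

## Robot

A 6-joint arm with a two-finger parallel gripper is mounted at the origin on the work surface. World frame = base frame: x ahead of the robot, y to its left, z up, the work surface at z = 0. Lengths are in m, angles in degrees, forces in N, time in s.
With the tool pointing down it reaches from about 0.35 to 0.875 m from the base axis. Payload 4.2 kg.
Tool frame: the origin (TCP) lies on the front face of the gripper's body, between the roots of the fingers; the fingertips stand finger_overhang ahead of it and the grasp point (between the pads) lies 51 mm ahead of it (finger_overhang is the distance from the TCP to the fingertips, in m); z points along the fingers, y is the line along which they close (so a half turn about z gives the same grasp; the last joint's range is limited). The gripper opens to 87 mm and grips with 3 to 60 N. Pads are 19 mm wide; open, the fingers measure 117 mm over their backs; the gripper's body (75 mm by 190 mm) begins 51 mm behind the grasp point.
Start: joints at [-49.183, 22.042, 0.453, 0, -68.411, -14.817], TCP at [0.274, -0.562, 0.292] pointing down, gripper open.
Joint ranges: [-179.83, 179.83], [-69.29, 118.12], [-61.27, 80.66], [-181.25, 117.63], [-171.15, -9.14], [-177.46, 177.46]. Speed limits (degrees/s): [159.86, 159.86, 180, 180, 180, 180].

## Interface

Orientations are given as a 3x3 rotation matrix whose columns are the frame's x, y, z axes.
In Python, from station import sense, capture, camera_model, finish_job, finger_overhang gives the robot as it stands. The module is installed in compiled form; this text tells all that it offers.
- The arm moves only by the tool jog_arm, never from a script. Its argument "rows" is a list that holds one entry, the list of rows, each a list of 4 numbers: the shift along the tool's x, y, z in m, then the turn about the tool's z in rad. A call has 1 to 20 rows; each row shifts and turns the commanded pose from where the row before left it, along the tool's axes as they then stand; what a row does not reach is not made up. A row lasts 1/8 s, in which the tool goes at most 62.5 mm and 10.7 degrees, less where a joint would pass 70% of its speed; a pose out of reach is approached as far as the arm can. A call is refused whole if a number of a shift passes 0.0625 or a number of a turn 0.188, either way. A call with a gripper value outside its range is refused whole. "claw" is the opening, from 0 (shut) to 1 (fully open), set as the call begins (left out, the last holds). The fingers move at their own pace and stop on an object; the grip force is fixed at half the most. Time passes only in rows, so rows that do not move let the fingers close. It gives the time, the measured TCP pose, the force, the opening and the grip force at its end, in the units of the state.
- sense(): the state, without advancing time (a new reading comes with each control period).
- capture(name): name is "scene" or "top"; returns the picture (400x640x3 uint8, red, green, blue); there is no depth.
- camera_model(name): a dict with "fovy" (degrees; the focal length in pixels is half the picture's height over the tangent of half this angle, whatever the lens; pixels are square), "cx", "cy" (the principal point, pixels), "k1" (the pictures are not rectified: a ray, as slopes to the right and down, at radius r is drawn at 1 + k1 r^2 times it, then the intrinsics apply), "eye" and "rotation" of the camera in the world. Camera axes: x right, y down, z forward; pixel columns grow to the right and rows downward; lengths in m; the calibration is good to about 2 mm. A picture is of the moment at which its call begins. camera_model takes no time and is no camera call.
- finish_job(): hands the job in; it is judged then, once.
The state is a dict: "time_s": time; "joints": joint angles; "joint_velocities": joint speeds; "effort": joint torques, N m; "tcp_pos": TCP position; "ee_rot": TCP orientation; "wrist_force": force on the tool from outside, world axes, zero at the start; "moment": the same for the moment, N m; "gripper_width": opening from 0.0 (shut) to 1.0 (fully open); "gripper_force": force on a finger pad.
Only numpy, scipy, OpenCV 4.12 (cv2) and the standard library are available. Lean on these libraries where they do the work, as an engineer would, in place of code of your own. Each camera call takes 0.05 s, during which the arm holds its last target. There are 200 camera calls.

## Task

Unlock the gauge chest: turn the padlock's dial, feeling the clicks, until its pointer sits in the third notch clockwise from the brass index mark, and let it rest there. Then pull the lock body back so that the staple draws the shackle fully open, slide the lock forward until the shackle's toe is clear of the staple, and lift it off. Finish while holding the open lock up in the gripper, still and roughly level with the dial upward, its underside at least 10 cm above the chest's ledge and clear of the chest; leave everything else on the chest and bench where it is.

Things in the scene. Friction and masses are not known exactly. Their poses are not given: they have to be found in the camera images.
- chest: fixed green steel gauge chest with two shallow drawers, 300 (x) x 360 (y) x 100 mm tall; origin at the centre of its underside; its -x side faces the robot, within 0.35 rad. The front half of its top is a flat ledge at z = 100 mm, on which the dial lock lies. The rear half is the lid, 3 mm higher; the flat hasp strap on it (top at z = 106 mm) reaches forward over the staple.
- guard (a point): midway between the chest's two guard strips, at the height of their tops: strips 7 mm tall, 4 mm thick, 104 mm long, along the chest's x, one either side of the lock, 2 mm clear of it. They keep the lock from turning with its dial; it can slide along between them. They leave the upper 21 mm of its sides free to grip.
- staple (a point): middle of the top bar of the chest's U-shaped staple, 28 mm above the ledge: 6 mm round bar standing across the chest's x, two uprights 20 mm apart in y (14 mm clear between them) joined at the top. The shackle's toe leg passes through along x and can leave it only endways; 7 mm is free above it, so the threaded lock can be raised a few mm.
- hasp_edge (a point): front edge of the hasp strap, at its top: 6 mm above the ledge, 5.5 mm in front (-x) of the staple's middle. A lock body slid forward on the ledge is stopped here. The shackle passes 4 mm above the strap.
- lock: steel dial padlock lying flat on the ledge, dial up. Body 58 (x) x 50 (y) x 28 mm (z), about 0.5 kg in all; origin at the centre of its underside. Its +x end carries the shackle and points away from the robot, along the chest's +x. A brass index mark stands on its face at the +x side of the dial; white marks show the other clicks, every 30 degrees.
- lock_body (a point): centre of the padlock's body, 14 mm above its underside; axes as lock. The body can be gripped across its y (50 mm) from above; the dial on top stands 46 mm above the underside, between the fingers.
- dial_top (a point): centre of the top of the dial knob, 46 mm above the lock's underside; turns with the dial. The knob is round, black and fluted, 36 mm across and 15.5 mm tall, on the vertical axis through the middle of the lock body, 2.5 mm above the body's face.
- dial_pointer (a point): outer end of the white pointer line on top of the dial knob, 16 mm from its axis.
- lock_dial (a joint): angle of the dial's pointer clockwise (from above) from the brass index mark, rad. It clicks into a notch every 0.524 (30 degrees), needs about 0.06 N m to leave one, and has end stops at -1.75 and 2.70. The lock opens only at the third click clockwise of the index, 1.571: the pointer then points to the lock's -y side. Elsewhere the shackle gives 2 mm only.
- lock_shackle (a joint): how far the shackle is drawn out of the lock body, m: 0 shut, 0.020 fully out (stop). It has no spring, slides with about 2.5 N of friction and stays where it is left.
- shackle_toe (a point): end of the shackle's short toe leg. Shackle: U of 8 mm round bar, 14 mm above the underside, legs along the lock's x at y = -16 mm (long leg, captive) and y = +16 mm (toe leg, through the staple). Shut, the toe is 5 mm inside the body; fully out, 15 mm beyond its +x face: with the body then slid forward against the hasp edge, the toe is past the staple and the lock lifts straight off.
- shackle_crown (a point): middle of the shackle's bend, on the bar's centre line, 36 mm beyond the body's +x face when shut. At the start the staple stands 17 to 23 mm from that face. Pulling the body towards -x brings the bend against the staple within 14 mm, which then draws the shackle out by 20 mm.
- collet: spring collet standing on the chest's lid, 33 mm across, 40 mm tall; origin at its foot. Leave alone.
- bearing: ball-bearing ring lying on the chest's front ledge, 44 mm across, 13 mm tall; origin at its underside. Leave alone.
- caliper: digital caliper lying on the bench, 230 mm long; leave alone.
- crank: black crank handle lying on the bench, about 230 mm long; leave alone.
- key_padlock: small brass key padlock (36 x 38 x 18 mm, no dial) lying on the bench; not the lock of this job, leave alone.
- wrench: open-ended wrench lying on the bench; leave alone.
- screwdriver: screwdriver lying on the bench; leave alone.
- oil_bottle: white bottle, 56 mm across, 150 mm tall, standing on the bench; leave alone.
There are look-alikes about, which are no part of the job. There is more than one size of the lock; the one meant has the size given above.

How it is judged (in metres and radians):
On the way, in this order (a step that is already met when the one before it is completed fails the run):
1. the dial rests at the third click clockwise of the index mark (value of joint lock_dial between 1.43 and 1.71 rad and value of joint lock_shackle below 0.005 m), for 0.2 s.
2. the shackle is drawn open (15 mm or more) against the staple, the lock still on the ledge (value of joint lock_shackle above 0.015 m and height (world z) of lock below 0.13 m), for 0.1 s.
At the end, for the whole second after the job is handed in: the lock is held by the fingers (more than 2 N), its underside at least 95 mm above the chest's ledge, touching nothing of the chest, still, its dial within about 28 degrees of upward, and its shackle still drawn out by 12 mm or more (value of joint lock_shackle above 0.012 m and height (world z) of lock above 0.195 m and angle between lock's own z axis and vertical below 0.5 rad and contact force between lock and the fingers above 2 N and contact force between lock and chest below 0.3 N and linear speed of lock below 0.03 m/s and angular speed of lock below 0.3 rad/s); the arm keeps its last pose, push and grip.
It fails at once if something else on the chest or bench is disturbed (moved by more than 25 mm) (distance of any of collet, bearing, caliper, crank, key_padlock, wrench, screwdriver, oil_bottle from where it was at the start of the episode above 0.025 m).
It also fails if it takes over 67 s, if anything falls off the work surface, if the arm or the gripper's body presses on something with over 40 N, if the wrist force passes 120 N, or if a joint passes its speed limit or range.

## Working session

There is one attempt and no reset: what is moved stays moved. The work goes in short steps, Python scripts to look and compute and a tool call to move; the robot and the scene stay as the last step left them, time stands still between calls to the robot, and variables do not carry over. Pictures are saved under pics/ and viewed, at most 10 in all, crops included, and the job is handed in when it is done.

Besides the shell and the picture viewer there is one more tool, called after "Emit:" as name(argument=value, ...), one argument or row to a line, values as JSON. jog_arm: Moves the arm, as the interface text tells. Its arguments: {"type":"object","properties":{"rows":{"type":"array"},"claw":{"type":"number"}},"required":["rows"]}

```bash
mkdir -p pics; cat > h.py <<'E'
import numpy as np, cv2
from station import sense, capture, camera_model, finish_job, finger_overhang
def KM(n):
    c=camera_model(n); f=200/np.tan(np.radians(c["fovy"])/2); return c,f
def ray(n,u,v):
    c,f=KM(n); a=np.array([(u-c["cx"])/f,(v-c["cy"])/f]); s=a.copy()
    for _ in range(30): s=a/(1+c["k1"]*(s@s))
    d=np.array(c["rotation"])@np.array([s[0],s[1],1]); return np.array(c["eye"]),d
def atz(n,u,v,z):
    e,d=ray(n,u,v); return e+d*(z-e[2])/d[2]
def proj(n,P):
    c,f=KM(n); p=np.array(c["rotation"]).T@(np.array(P)-np.array(c["eye"])); s=p[:2]/p[2]; s=s*(1+c["k1"]*(s@s)); return s*f+[c["cx"],c["cy"]]
def save(n,name):
    im=capture(n); cv2.imwrite(f"pics/{name}.png",im[:,:,::-1]); return im
def crop(im,name,u0,v0,u1,v1,k):
    cv2.imwrite(f"pics/{name}.png",cv2.resize(im[v0:v1,u0:u1,::-1],None,fx=k,fy=k,interpolation=cv2.INTER_CUBIC))
E
python3 - <<'E'
from h import *
save("top","t0");save("scene","s0")
for n in("top","scene"):
    c=camera_model(n);print(c)
s=sense();print(s,finger_overhang)
E
```

```text
{'fovy': 55.054697492291886, 'cx': 321.78344945251047, 'cy': 201.54064615607894, 'k1': -0.0932873967804615, 'eye': array([ 0.29889284, -0.02516277,  1.32765034]), 'rotation': array([[-0.02818268, -0.9850414 ,  0.16999759],
       [-0.99958213,  0.0266782 , -0.01112824],
       [ 0.00642655, -0.17024018, -0.98538164]])}
{'fovy': 47.23471686704152, 'cx': 325.4986946599425, 'cy': 204.876213770373, 'k1': -0.030543111025408406, 'eye': array([0.97011487, 0.79143986, 1.17694859]), 'rotation': array([[-0.86269091,  0.38014536, -0.33354745],
       [ 0.50569576,  0.64057067, -0.5778763 ],
       [-0.00601628, -0.66720216, -0.74485239]])}
{'time_s': 0.1, 'joints': array([-4.91820328e+01,  2.20895958e+01,  3.87141236e-01, -2.33570064e-02,
       -6.84131965e+01, -1.48154208e+01]), 'joint_velocities': array([-0.00675704, -0.11975791,  0.09424607,  0.10653783,  0.00077247,
        0.00143793]), 'effort': array([ 5.78976797e-04, -3.91691601e+01,  1.87934464e+01,  4.23185483e+00,
        1.34400412e-02, -7.79556217e-05]), 'tcp_pos': array([ 0.27383344, -0.56137109,  0.29123661]), 'ee_rot': array([[-8.98840396e-01, -4.38274886e-01, -1.03251195e-03],
       [-4.38276077e-01,  8.98838655e-01,  1.77533059e-03],
       [ 1.49978842e-04,  2.04826414e-03, -9.99997891e-01]]), 'wrist_force': array([ 0.48637355,  0.33246342, -0.8332961 ]), 'moment': array([-0.00317219,  0.03509259, -0.0092352 ]), 'gripper_force': 0.0, 'gripper_width': 1.0018769314203855} 0.0697
```

View pics/t0.png

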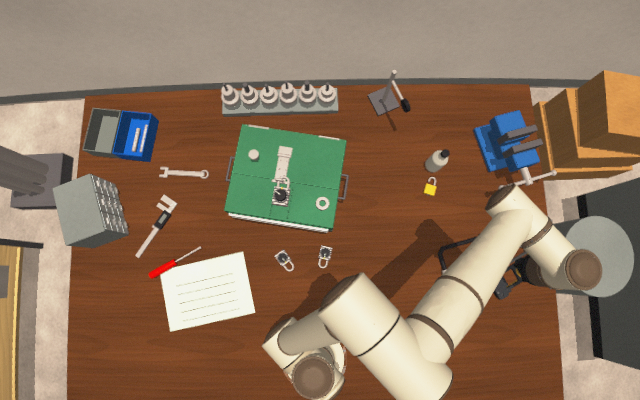

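View pics/s0.png

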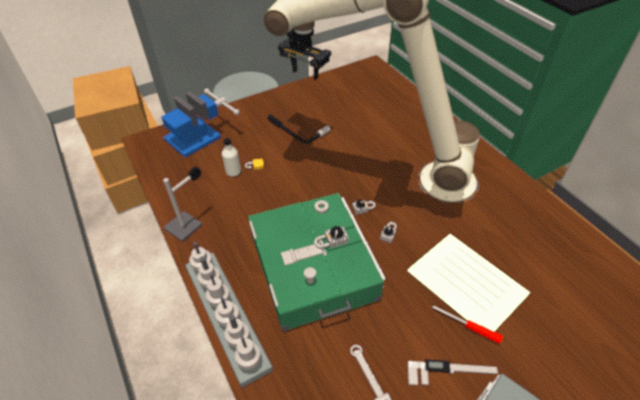

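Dial-lock candidates in the top picture: (281,196) on the chest's ledge, threaded through the staple, and (285,261) and (326,257) lying loose and smaller on the bench. The first fits the description. I'll confirm it with an enlarged crop.

```bash
python3 - <<'E'
from h import *
im=cv2.imread("pics/t0.png")[:,:,::-1]; crop(im,"t0c",220,115,360,235,5)
im=cv2.imread("pics/s0.png")[:,:,::-1]; crop(im,"s0c",275,190,375,265,8)
E
```

```text
(no output)
```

View pics/t0c.png

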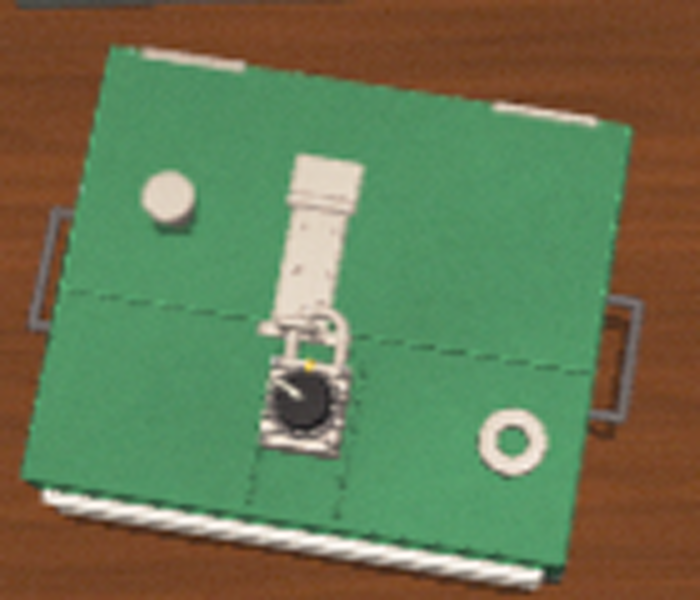

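View pics/s0c.png

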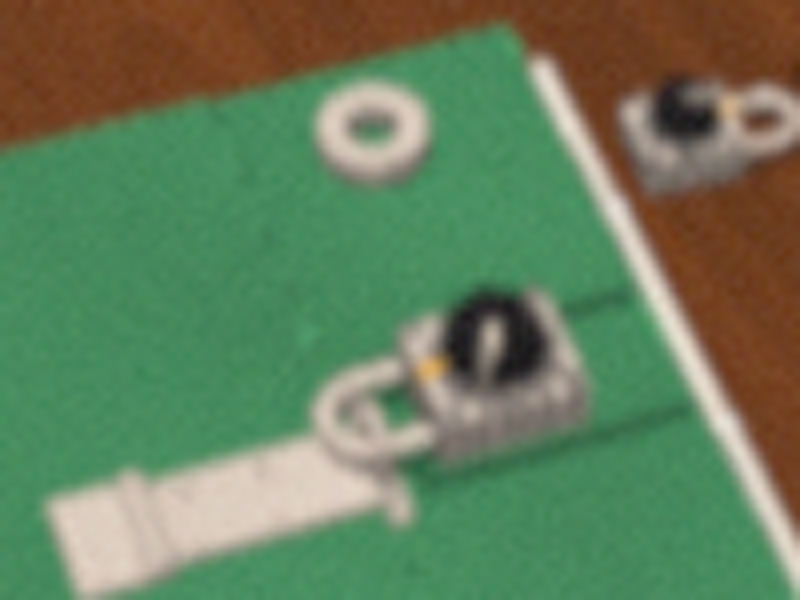

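```bash
python3 - <<'E'
from h import *
T=lambda x,y,z:atz("top",(x+.5)/5-.5+220,(y+.5)/5-.5+115,z)
S=lambda x,y,z:atz("scene",(x+.5)/8-.5+275,(y+.5)/8-.5+190,z)
print("chest corners",a:=T(110,45,.103),b:=T(632,127,.103),c:=T(22,480,.1),d:=T(568,568,.1))
for p,q in((c,a),(d,b)): print(np.degrees(np.arctan2(*(p-q)[[1,0]]))-180)
for p,q in((b,a),(d,c)): print("y edge",np.degrees(np.arctan2(*(q-p)[[1,0]]))-90)
print("dial T",D:=T(303,396,.146),"S",S(497,336,.146))
print("brass",B:=T(309,365,.129),"S",S(431,368,.129))
print("pointer tip T",P:=T(276,380,.146),S(488,372,.146))
print(np.degrees(np.arctan2(*(P-D)[[1,0]])),np.degrees(np.arctan2(*(B-D)[[1,0]])))
print("guards",T(250,510,.107),T(339,518,.107))
E
```

```text
chest corners [0.78472776 0.2243847  0.103     ] [ 0.71660433 -0.12577659  0.103     ] [0.4894364  0.27930558 0.1       ] [ 0.42287472 -0.07321778  0.1       ]
-10.535987405020705
-10.144913021550451
y edge -11.009296603951853
y edge -10.692420705434316
dial T [0.53091637 0.09120792 0.146     ] S [0.53288141 0.09689879 0.146     ]
brass [0.55430411 0.08886335 0.129     ] S [0.55396001 0.08589691 0.129     ]
pointer tip T [0.54162471 0.10810472 0.146     ] [0.54415138 0.10925546 0.146     ]
57.63554578845599 -5.724656919787132
guards [0.46498436 0.12985713 0.107     ] [0.45829809 0.07274356 0.107     ]
```

The crop confirms it. The chest lock at (281,195) has its shackle through the staple, a brass index on its +x side, and sits between the guard strips. The chest yaw is about -10.6° and the dial is at about (0.531, 0.093). The pointer is about 60° anticlockwise of the index, so it needs 150° clockwise.

Emit:
jog_arm(
  rows=[
    [[-0.0259,0.0238,0,0],[-0.0259,0.0238,0,0],[-0.0259,0.0238,0,0],[-0.0259,0.0238,0,0],[-0.0259,0.0238,0,0],[-0.0259,0.0238,0,0],[-0.0259,0.0238,0,0],[-0.0259,0.0238,0,0],[-0.0259,0.0238,0,0],[-0.0259,0.0238,0,0],[-0.0259,0.0238,0,0],[-0.0259,0.0238,0,0],[-0.0259,0.0238,0,0],[-0.0259,0.0238,0,0],[-0.0259,0.0238,0,0],[-0.0259,0.0238,0,0],[-0.0259,0.0238,0,0],[-0.0259,0.0238,0,0],[-0.0259,0.0238,0,0],[-0.0259,0.0238,0,0]],
  ],
  claw=1,
)

```text
time_s: 2.6
tcp_pos: [0.531, 0.0943, 0.2919]
ee_rot: [[-0.899, -0.438, -0.001], [-0.438, 0.899, -0.0], [0.001, 0.0, -1.0]]
wrist_force: [-0.3, -1.2, 1.1]
gripper_width: 1.004
gripper_force: 0.0
```

Emit:
jog_arm(
  rows=[
    [[0,0,0,-0.18],[0,0,0,-0.18],[0,0,0,-0.18],[0,0,0,-0.18],[0,0,0,-0.18],[0,0,0,-0.18],[0,0,0,-0.18],[0,0,0,-0.18],[0,0,0,-0.18],[0,0,0,-0.18],[0,0,0,-0.18],[0,0,0,0],[0,0,0,0]],
  ],
)

```text
time_s: 4.22
tcp_pos: [0.5308, 0.0932, 0.292]
ee_rot: [[0.758, -0.652, -0.001], [-0.652, -0.758, -0.0], [-0.0, 0.0, -1.0]]
wrist_force: [-0.1, 0.2, 0.0]
gripper_width: 1.002
gripper_force: 0.0
```

```bash
cat > st.py <<'E'
from h import *
def tell(t=None):
    s=sense();R=s["ee_rot"];print(s["time_s"],s["tcp_pos"].round(4),"phi",np.degrees(np.arctan2(R[1,0],R[0,0])).round(2),"F",s["wrist_force"].round(1),"w",round(s["gripper_width"],3),"gf",s["gripper_force"],"j",s["joints"].round(1))
    if t is not None: print("shift",(R.T@(np.array(t)-s["tcp_pos"])).round(4))
E
python3 -c "
from st import *
tell([.532,.093,.204])"
```

```text
4.225 [0.5308 0.0932 0.292 ] phi -40.71 F [-0.1  0.2  0. ] w 1.002 gf 0.0 j [ 27.2  13.7 -11.7  -0.  -64.7  22.1]
shift [ 0.0011 -0.0007  0.088 ]
```

Emit:
jog_arm(
  rows=[
    [[0.001,0,0.02,0],[0,0,0.02,0],[0,0,0.02,0],[0,0,0.014,0],[0,0,0.008,0],[0,0,0.006,0],[0,0,0,0],[0,0,0,0]],
  ],
)

```text
time_s: 5.22
tcp_pos: [0.532, 0.0927, 0.2048]
ee_rot: [[0.76, -0.65, 0.001], [-0.65, -0.76, 0.0], [0.001, -0.001, -1.0]]
wrist_force: [0.1, 1.1, 0.5]
gripper_width: 0.998
gripper_force: 0.0
```

```bash
python3 -c "
from st import *
tell()
im=save('top','t1');a=cv2.resize(im[165:225,240:320],None,fx=5,fy=5,interpolation=2)
im=save('scene','s1');b=cv2.resize(im[205:265,295:375],None,fx=5,fy=5,interpolation=2)
cv2.imwrite('pics/c1.png',np.hstack([a,b])[:,:,::-1])"
```

```text
5.225 [0.532  0.0927 0.2048] phi -40.55 F [0.1 1.1 0.5] w 0.998 gf 0.0 j [ 27.1  18.5 -18.6   0.  -52.8  22.3]
```

View pics/c1.png

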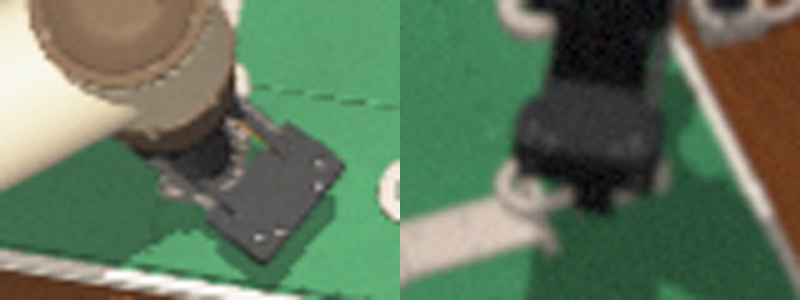

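The gripper hides the knob in both views. In the left half the brass mark shows at about (245,133), beside the fingers. I'll close and judge by the opening, expecting 36/87 = 0.41.

Emit:
jog_arm(
  rows=[
    [[0,0,0,0],[0,0,0,0],[0,0,0,0],[0,0,0,0],[0,0,0,0],[0,0,0,0],[0,0,0,0]],
  ],
  claw=0,
)

```text
time_s: 6.2
tcp_pos: [0.5304, 0.0913, 0.2041]
ee_rot: [[0.76, -0.65, -0.004], [-0.65, -0.76, -0.003], [-0.001, 0.005, -1.0]]
wrist_force: [-2.3, -3.3, 3.2]
gripper_width: 0.403
gripper_force: 30.0
```

```bash
python3 -c "
from st import *
tell()"
```

```text
6.2 [0.5304 0.0913 0.2041] phi -40.57 F [-2.3 -3.3  3.2] w 0.403 gf 30.000593662261963 j [ 27.1  18.5 -18.8   0.  -53.   22.3]
```

Emit:
jog_arm(
  rows=[
    [[0,0.002,0,0],[0,0,0,0.0873],[0,0,0,0.0873],[0,0,0,0.0873],[0,0,0,0.0873],[0,0,0,0.0873],[0,0,0,0.0873],[0,0,0,0.0873],[0,0,0,0.0873],[0,0,0,0.0873],[0,0,0,0.0873],[0,0,0,0.0873],[0,0,0,0.0873],[0,0,0,0]],
  ],
)

```text
time_s: 7.95
tcp_pos: [0.5299, 0.0908, 0.2041]
ee_rot: [[-0.183, -0.983, -0.001], [-0.983, 0.183, -0.0], [0.0, 0.001, -1.0]]
wrist_force: [-2.9, -1.9, 2.5]
gripper_width: 0.404
gripper_force: 30.0
```

```bash
python3 -c "
from st import *
tell();print(sense()['moment'])"
```

```text
7.95 [0.5299 0.0908 0.2041] phi -100.54 F [-2.9 -1.9  2.5] w 0.404 gf 30.000343322753906 j [ 27.   18.4 -18.9  -0.  -52.7 -37.5]
[-0.53456199  0.91511436 -0.04276698]
```

Emit:
jog_arm(
  rows=[
    [[0,0,0,0.0873],[0,0,0,0.0873],[0,0,0,0.0873],[0,0,0,0.0873],[0,0,0,0.0873],[0,0,0,0.0873],[0,0,0,0.0873],[0,0,0,0.0873],[0,0,0,0.0873],[0,0,0,0.0873],[0,0,0,0.0873],[0,0,0,0.0873],[0,0,0,0.0873],[0,0,0,0.0873],[0,0,0,0.0873],[0,0,0,0.0873],[0,0,0,0.0873],[0,0,0,0.0873],[0,0,0,0],[0,0,0,0]],
  ],
)

```text
time_s: 10.45
tcp_pos: [0.5305, 0.0908, 0.2042]
ee_rot: [[-0.983, 0.182, 0.0], [0.182, 0.983, -0.0], [-0.0, -0.0, -1.0]]
wrist_force: [-0.7, -4.9, 0.4]
gripper_width: 0.404
gripper_force: 30.0
```

```bash
python3 -c "
from st import *
tell();print(sense()['moment'])"
```

```text
10.45 [0.5305 0.0908 0.2042] phi 169.49 F [-0.7 -4.9  0.4] w 0.404 gf 30.0013330578804 j [  27.    18.4  -18.9    0.   -52.7 -127.5]
[-1.32547959  0.16993216 -0.02712505]
```

Emit:
jog_arm(
  rows=[
    [[0,0,0,0],[0,0,0,0],[0,0,0,0],[0,0,0,0],[0,0,0,0],[0,0,0,0],[0,0,-0.02,0],[0,0,-0.03,0],[0,0,-0.03,0],[0,0,0,0]],
  ],
  claw=1,
)

```text
time_s: 11.7
tcp_pos: [0.5314, 0.0914, 0.287]
ee_rot: [[-0.983, 0.184, 0.006], [0.184, 0.983, 0.002], [-0.005, 0.003, -1.0]]
wrist_force: [0.8, -0.1, -0.7]
gripper_width: 0.999
gripper_force: 0.0
```

```bash
python3 -c "
from st import *
tell()
im=save('top','t2');a=cv2.resize(im[165:225,240:320],None,fx=5,fy=5,interpolation=2)
im=save('scene','s2');b=cv2.resize(im[205:265,295:375],None,fx=5,fy=5,interpolation=2)
cv2.imwrite('pics/c2.png',np.hstack([a,b])[:,:,::-1])"
```

```text
11.7 [0.5314 0.0914 0.287 ] phi 169.4 F [ 0.8 -0.1 -0.7] w 0.999 gf 0.0 j [  27.    13.8  -12.3    0.   -63.6 -127.6]
```

View pics/c2.png

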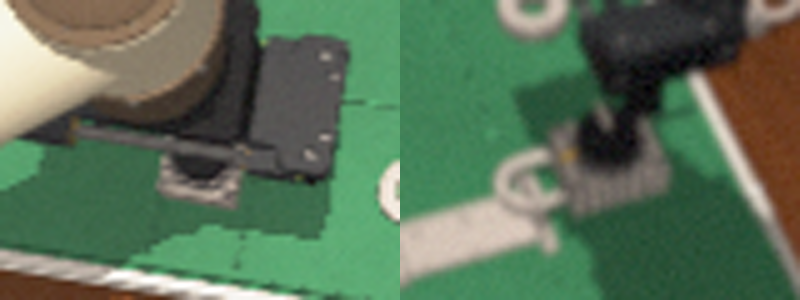

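```bash
python3 - <<'E'
from st import *
im=cv2.imread('pics/s2.png')
C=np.array([.532,.0925,.146])
print("c",(proj("scene",C)-[295,205])*5+[400,0])
for a in (30,60,90,120,150):
    t=np.radians(-10.6-a); print(a,(proj("scene",C+.016*np.array([np.cos(t),np.sin(t),0]))-[295,205])*5+[400,0])
crop(im[:,:,::-1],'c2b',322,218,352,252,16)
E
```

```text
c [605.77740101 127.05632888]
30 [578.41860331 123.31381836]
60 [584.41299179 113.19155029]
90 [596.05221737 106.81782168]
120 [610.24561373 105.84117079]
150 [623.26967803 110.51282618]
```

View pics/c2b.png

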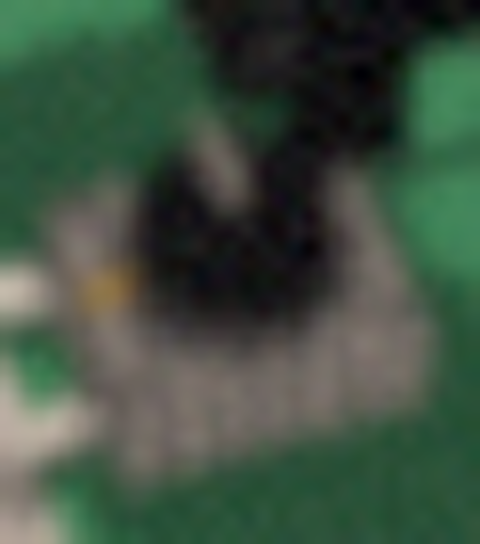

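The pointer runs from (237,195) to (205,125) in the crop. That slope matches the 90° prediction, so the dial is in the third notch. Next I grip the body.

Emit:
jog_arm(
  rows=[
    [[0,-0.001,0.025,0],[0,0,0.025,0],[0,0,0.025,0],[0,0,0.015,0],[0,0,0.009,0],[0,0,0.005,0],[0,0,0.003,0],[0,0,0,0],[0,0,0,0]],
  ],
)

```text
time_s: 12.92
tcp_pos: [0.5304, 0.0901, 0.1778]
ee_rot: [[-0.983, 0.184, 0.001], [0.184, 0.983, 0.0], [-0.001, 0.001, -1.0]]
wrist_force: [-0.5, 0.7, 0.4]
gripper_width: 1.003
gripper_force: 0.0
```

Emit:
jog_arm(
  rows=[
    [[0,0,0,0],[0,0,0,0],[0,0,0,0],[0,0,0,0],[0,0,0,0],[0,0,0,0]],
  ],
  claw=0,
)

```text
time_s: 13.68
tcp_pos: [0.5302, 0.0901, 0.1773]
ee_rot: [[-0.983, 0.184, 0.0], [0.184, 0.983, 0.0], [-0.0, 0.0, -1.0]]
wrist_force: [-0.1, 1.4, -0.6]
gripper_width: 0.572
gripper_force: 29.8
```

```bash
python3 -c "
from st import *
tell()"
```

```text
13.675 [0.5302 0.0901 0.1773] phi 169.39 F [-0.1  1.4 -0.6] w 0.572 gf 29.811623990535736 j [  26.9   20.2  -20.8   -0.   -49.  -127.5]
```

Emit:
jog_arm(
  rows=[
    [[0.002,0,0,0],[0.002,0,0,0],[0.002,0,0,0],[0.002,0,0,0],[0.002,0,0,0],[0.002,0,0,0],[0.002,0,0,0],[0.002,0,0,0],[0.002,0,0,0],[0.002,0,0,0],[0,0,0,0],[0,0,0,0]],
  ],
)

```text
time_s: 15.18
tcp_pos: [0.5103, 0.0939, 0.1773]
ee_rot: [[-0.983, 0.184, -0.0], [0.184, 0.983, 0.0], [0.0, 0.0, -1.0]]
wrist_force: [1.6, 3.2, -2.3]
gripper_width: 0.571
gripper_force: 29.8
```

Emit:
jog_arm(
  rows=[
    [[0.002,0,0,0],[0.002,0,0,0],[0.002,0,0,0],[0.002,0,0,0],[0,0,0,0]],
  ],
)

```text
time_s: 15.8
tcp_pos: [0.5046, 0.0954, 0.1778]
ee_rot: [[-0.983, 0.184, 0.005], [0.184, 0.983, 0.001], [-0.005, 0.002, -1.0]]
wrist_force: [10.5, -1.1, -7.1]
gripper_width: 0.574
gripper_force: 29.8
```

Emit:
jog_arm(
  rows=[
    [[0.001,0,0,0],[0.001,0,0,0],[0,0,0,0]],
  ],
)

```text
time_s: 16.18
tcp_pos: [0.5042, 0.0956, 0.1781]
ee_rot: [[-0.983, 0.184, 0.009], [0.184, 0.983, 0.001], [-0.008, 0.003, -1.0]]
wrist_force: [14.6, -3.2, -8.9]
gripper_width: 0.57
gripper_force: 29.8
```

Emit:
jog_arm(
  rows=[
    [[-0.003,0,0,0],[-0.003,0,0,0],[-0.003,0,0,0],[-0.003,0,0,0],[-0.003,0,0,0],[-0.003,0,0,0],[-0.003,0,0,0],[-0.003,0,0,0],[-0.003,0,0,0],[-0.003,0,0,0],[-0.003,0,0,0],[-0.003,0,0,0],[-0.003,0,0,0],[0,0,0,0],[0,0,0,0]],
  ],
)

```text
time_s: 18.05
tcp_pos: [0.5348, 0.0871, 0.1773]
ee_rot: [[-0.983, 0.185, -0.01], [0.185, 0.983, -0.003], [0.01, -0.005, -1.0]]
wrist_force: [-8.2, 1.8, 7.3]
gripper_width: 0.574
gripper_force: 30.2
```

Emit:
jog_arm(
  rows=[
    [[-0.002,0,0,0],[-0.002,0,0,0],[0,0,0,0]],
  ],
)

```text
time_s: 18.42
tcp_pos: [0.5386, 0.0864, 0.1773]
ee_rot: [[-0.983, 0.185, -0.011], [0.185, 0.983, -0.003], [0.01, -0.005, -1.0]]
wrist_force: [-9.1, 2.8, 8.1]
gripper_width: 0.57
gripper_force: 30.3
```

```bash
python3 -c "
from st import *
tell()
im=save('top','t3');a=cv2.resize(im[165:225,240:320],None,fx=5,fy=5,interpolation=2)
im=save('scene','s3');b=cv2.resize(im[205:265,295:375],None,fx=5,fy=5,interpolation=2)
cv2.imwrite('pics/c3.png',np.hstack([a,b])[:,:,::-1])"
```

```text
18.425 [0.5386 0.0864 0.1773] phi 169.32 F [-9.1  2.8  8.1] w 0.57 gf 30.260008176555857 j [ 2.610e+01  2.110e+01 -1.930e+01 -1.000e-01 -5.020e+01 -1.267e+02]
```

View pics/c3.png

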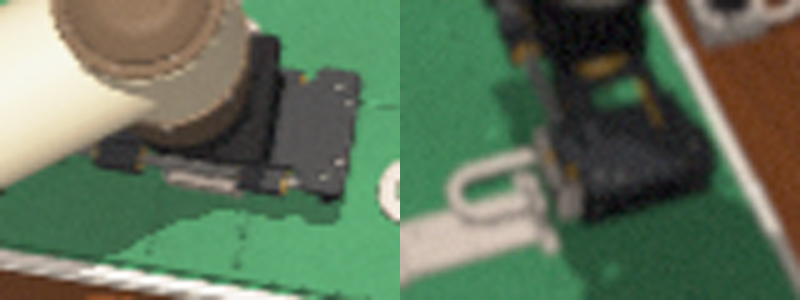

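The scene half shows the shackle drawn far out, with its crown at (455,190), the body face near (545,175) and the staple at (545,235). About 8 N is pressing down, so I'll ease up 1 mm and carry on forward.

Emit:
jog_arm(
  rows=[
    [[0,0,-0.0015,0],[-0.001,0,0,0],[-0.002,0,0,0],[-0.002,0,0,0],[0,0,0,0]],
  ],
)

```text
time_s: 19.15
tcp_pos: [0.5462, 0.0865, 0.1779]
ee_rot: [[-0.983, 0.185, -0.005], [0.185, 0.983, -0.001], [0.005, -0.002, -1.0]]
wrist_force: [-5.0, 2.3, -2.4]
gripper_width: 0.57
gripper_force: 29.8
```

Emit:
jog_arm(
  rows=[
    [[-0.001,0,0,0],[-0.001,0,0,0],[-0.001,0,0,0],[0,0,0,0]],
  ],
)

```text
time_s: 19.65
tcp_pos: [0.5467, 0.0863, 0.1778]
ee_rot: [[-0.983, 0.184, -0.011], [0.184, 0.983, -0.001], [0.011, -0.003, -1.0]]
wrist_force: [-12.3, 5.4, 1.0]
gripper_width: 0.574
gripper_force: 29.7
```

The lock has stopped after 43 mm. The geometry puts the body face about 5.8 mm from the staple, so it is against the hasp edge. I'll ease off and lift slowly.

Emit:
jog_arm(
  rows=[
    [[0.002,0,0,0],[0,0,-0.002,0],[0,0,-0.002,0],[0,0,-0.002,0],[0,0,-0.002,0],[0,0,-0.002,0],[0,0,0,0]],
  ],
)

```text
time_s: 20.52
tcp_pos: [0.5484, 0.0863, 0.1885]
ee_rot: [[-0.983, 0.185, -0.002], [0.185, 0.983, -0.0], [0.001, -0.001, -1.0]]
wrist_force: [-3.6, 0.9, -7.1]
gripper_width: 0.574
gripper_force: 29.8
```

Emit:
jog_arm(
  rows=[
    [[0,0,-0.002,0],[0,0,-0.002,0],[0,0,-0.002,0],[0,0,-0.002,0],[0,0,-0.002,0],[0,0,0,0]],
  ],
)

```text
time_s: 21.28
tcp_pos: [0.5486, 0.0865, 0.1989]
ee_rot: [[-0.983, 0.184, -0.001], [0.184, 0.983, -0.0], [0.001, -0.0, -1.0]]
wrist_force: [-5.9, 1.6, -7.3]
gripper_width: 0.576
gripper_force: 29.8
```

Emit:
jog_arm(
  rows=[
    [[0.0015,0,0,0],[0,0,-0.003,0],[0,0,-0.003,0],[0,0,-0.004,0],[0,0,-0.005,0],[0,0,-0.01,0],[0,0,0,0]],
  ],
)

```text
time_s: 22.15
tcp_pos: [0.5483, 0.0871, 0.2253]
ee_rot: [[-0.983, 0.184, 0.003], [0.184, 0.983, 0.001], [-0.003, 0.002, -1.0]]
wrist_force: [0.2, -0.0, -6.1]
gripper_width: 0.572
gripper_force: 29.8
```

Emit:
jog_arm(
  rows=[
    [[0,0,-0.01,0],[0,0,-0.01,0],[0,0,-0.01,0],[0,0,-0.01,0],[0,0,-0.01,0],[0,0,-0.01,0],[0,0,-0.01,0],[0,0,-0.01,0],[0,0,-0.01,0],[0,0,0,0],[0,0,0,0],[0,0,0,0],[0,0,0,0]],
  ],
)

```text
time_s: 23.78
tcp_pos: [0.5473, 0.0868, 0.3133]
ee_rot: [[-0.983, 0.184, -0.001], [0.184, 0.983, -0.0], [0.001, -0.0, -1.0]]
wrist_force: [0.3, 0.4, -6.0]
gripper_width: 0.572
gripper_force: 29.8
```

```bash
python3 -c "
from st import *
tell()
im=save('scene','s4');crop(im,'s4c',270,160,390,280,5)"
```

```text
23.775 [0.5473 0.0868 0.3133] phi 169.39 F [ 0.3  0.4 -6. ] w 0.572 gf 29.8234686255455 j [  25.8   14.3   -7.7   -0.   -68.1 -126.4]
```

View pics/s4c.png

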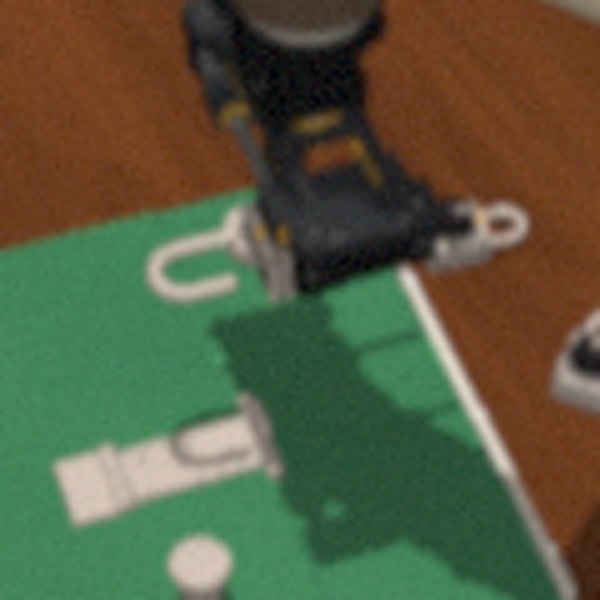

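The picture shows the open lock held well above the chest. The toe is free at (235,280), with a gap to the body near (275,270), and the staple is empty at (255,430). Force and pose are steady, so I'm handing in.

```bash
python3 -c "
from st import *
print(finish_job())"
```

```text
the job is handed in; nothing more can be done
None
```

The job is handed in: the dial was set to the third notch, the shackle drawn open, and the lock lifted off and held open and level about 13 cm above the ledge, at about 24 s of the 67 s allowed; the hand-in call gave no verdict.

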